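# Hold the table's pedal bin open for a guest, then let its lid down softly

### The arm

A 6-joint arm with a two-finger parallel gripper is mounted at the origin on the work surface. World frame = base frame: x ahead of the robot, y to its left, z up, the work surface at z = 0. Lengths are in m, angles in rad, forces in N, time in s.
With the tool pointing down it reaches from about 0.375 to 0.9 m from the base axis. Payload 3.1 kg.
Tool frame: the origin (TCP) lies between the finger pads; the fingertips stand 11 mm ahead of it and the grasp point (between the pads) lies 8 mm behind it; z points along the fingers, y is the direction in which the jaws open and shut (so a half turn about z gives the same grasp; the last joint's range is limited). The gripper opens to 85 mm and grips with 20 to 120 N. Pads are 22 mm wide; open, the fingers measure 114 mm over their backs; the gripper's body (76 mm by 85 mm) begins 54 mm behind the grasp point. The pads swing forward as they close: fully open they stand 13 mm farther back than shut.
Start: joints at [1.044, 0.527, 1.433, -0, 1.181, -0.178], TCP at [0.214, 0.587, 0.207] pointing down, gripper open.
Joint ranges: [-3.08, 3.08], [-0.75, 2.2], [0.22, 2.44], [-1.43, 4.57], [0, 2.65], [-2.85, 2.85]. Speed limits (rad/s): [2.79, 2.79, 3.14, 3.14, 3.14, 3.14].

### API

Orientations are given as a unit quaternion [x, y, z, w].
In Python, from station import manip gives the robot as it stands. The module is installed in compiled form; this text tells all that it offers.
- The arm moves only by the tool arm_command, never from a script. Its argument "rows" is a list of rows, each a list of 3 entries, a list of its own where there are three numbers: the shift along the world's x, y, z in mm, then the turn about the world's z in rad, then the closure, from -1 (fully open) to 1 (shut), so that 0 is half open. A call has 1 to 12 rows; each row shifts and turns the commanded pose from where the row before left it; what a row does not reach is not made up. A row lasts 1/8 s, in which the tool goes at most 62.5 mm and 10.7 degrees, less where a joint would pass 70% of its speed; a pose out of reach is approached as far as the arm can. A call with a gripper value outside its range is refused whole. The fingers move at their own pace and stop on an object; "squeeze" is the grip in N (left out, the last holds). Time passes only in rows, so rows that do not move let the fingers close. It gives the time, the measured TCP pose, the force and the opening at its end, in the units of the state.
- manip.sense(): the state, without advancing time (a new reading comes with each control period).
- manip.snapshot(name): name is "scene" or "top" or "wrist"; returns the picture (420x560x3 uint8, blue, green, red); there is no depth.
- manip.get_calibration(name): a dict with "fovy" (degrees; the focal length in pixels is half the picture's height over the tangent of half this angle, whatever the lens; pixels are square), "cx", "cy" (the principal point, pixels), "k1" (the pictures are not rectified: a ray, as slopes to the right and down, at radius r is drawn at 1 + k1 r^2 times it, then the intrinsics apply), "R" (3x3) and "t" (3): a world point X has camera coordinates R X + t. Camera axes: x right, y down, z forward; pixel columns grow to the right and rows downward; lengths in m; the calibration is good to about 2 mm. A picture is of the moment at which its call begins: read the wrist's pose just before it. get_calibration takes no time and is no camera call; for the wrist camera it gives the pose at the moment of the call.
- manip.sign_off(): hands the job in, once; it reports no verdict.
The state is a dict: "t": time; "q": joint angles; "qd": joint speeds; "tau": joint torques, N m; "tcp_pos": TCP position; "tool_rot": TCP orientation; "force": force on the tool from outside, world axes, zero at the start; "ft_torque": the same for the moment, N m; "finger_gap": opening from 0.0 (shut) to 1.0 (fully open).
Only numpy, scipy, OpenCV 4.12 (cv2) and the standard library are available. Lean on these libraries where they do the work, as an engineer would, in place of code of your own. Each camera call takes 0.05 s, during which the arm holds its last target.

### The job

A guest wants to drop her thread ends into the little steel pedal bin on the beading table: with the fingertips press its pedal right down so that the lid stands wide open, keep it open for three seconds, then let the pedal come up slowly so that the lid settles shut without slamming. Work the lid only by the pedal, never by touching the lid itself. Do not lift, shove or tip the bin, and leave the jars and dishes around it where they stand.

Things in the scene. Friction and masses are not known exactly. Their poses are not given: they have to be found in the camera images.
- bin: The small pedal bin for scraps, standing loose on the table, 1.5 kg: round brushed-steel shell 150 mm across on a black plastic foot ring 154 mm across and 34 mm high, 203 mm tall with the lid shut, a grey bucket inside. Origin: centre of its underside. Its -x axis points to the front, where the pedal sticks out; +x to the hinge at the back; z up.
- pedal_pad (a point): Centre of the upper face of the bin's pedal pad: a steel plate with ribbed rubber tread, 50 mm wide (bin's y), 36 mm long (bin's x), 7 mm thick, on a steel arm out of a slot in the foot ring. At rest it lies 120 mm in front of the bin's centre and 38 mm above the table, the pad sloping up outwards by 9 degrees. It goes down almost straight until the pad's outer edge rests on the table, this point then 9 mm up.
- pedal (a joint): Angle of the pedal about its pivot, which lies inside the foot, 130 mm behind the pad's centre: 0 at rest (up), about 0.23 rad pressed right down, when the pad's outer edge meets the table. It takes about 4 to 6 N at the pad to start it, less as the lid rises. It has no spring: the lid's weight pushes it back up.
- lid (a joint): Angle of the lid about its hinge at the back of the bin, 190 mm above the table: 0 shut, about 1.15 rad wide open. A push rod ties it to the pedal: the lid turns 5 times as far as the pedal, up and down alike. There is no damper: if the pedal is let go, or let up faster than about 60 mm/s at the pad, the lid bangs shut.
- lid_cap: The bin's lid: a slightly domed round steel cap 154 mm across and 16 mm thick. Origin: centre of its underside, 187 mm above the table when shut; z up through the dome, its -x axis points to the front edge.
- jar_a_mid (a point): Centre (half-way up) of a clear round jar of beads, 58 mm across, 58 mm tall; stands near the pedal (bin frame: about 100 mm to the front, 120 mm to -y). To be left alone.
- jar_b_mid (a point): Centre (half-way up) of a clear round jar of beads, 52 mm across, 50 mm tall; stands close beside the bin (bin frame: about 140 mm to +y). To be left alone.
- jar_c_mid (a point): Centre (half-way up) of a clear round jar of beads, 66 mm across, 80 mm tall; stands out on the table. To be left alone.
- jar_d_mid (a point): Centre (half-way up) of a clear round jar of beads, 58 mm across, 58 mm tall; stands out on the table. To be left alone.
- palette: Flower-shaped stoneware bead palette with seven wells, 116 mm across, 20 mm tall; origin under its centre, z up. To be left alone.
- beaker: Terracotta beaker, 72 mm across the rim, 85 mm tall; origin under its centre, z up. To be left alone.
- plate: Stoneware plate with bead bracelets, 180 mm across, about 25 mm tall; origin under its centre, z up. To be left alone.
- vase: Green wine bottle used as a vase, 76 mm across, 300 mm tall, flowers to 0.5 m; origin under its centre, z up. To be left alone.
There are look-alikes about, which are no part of the job. What is shaped like the part that bears jar_b_mid but red is not meant.

How it is judged:
On the way, in this order (a step that is already met when the one before it is completed fails the run):
1. the lid has been held wide open (1.0 rad or more) by the pedal for 2.5 s (value of joint lid above 1 rad and value of joint pedal above 0.19 rad), for 2.5 s.
2. the lid is shut again (value of joint lid below 0.05 rad), for 0.3 s.
At the end, for the whole second after the job is handed in: After the lid has been held open at 1.0 rad or more for 2.5 s, it is shut (under 0.05 rad) with the pedal up (under 0.012 rad); the bin stands still and upright within 25 mm of where it stood, and each jar, dish, beaker and bottle stands upright within 30 mm of its place (value of joint lid below 0.05 rad and value of joint pedal below 0.012 rad and linear speed of bin below 0.01 m/s and not (distance of bin from where it was at the start of the episode above 0.025 m or angle between bin's own z axis and vertical above 0.12 rad) and not (distance of jar_a_mid from where it was at the start of the episode above 0.03 m or angle between jar_a_mid's own z axis and vertical above 0.3 rad) and not (distance of jar_b_mid from where it was at the start of the episode above 0.03 m or angle between jar_b_mid's own z axis and vertical above 0.3 rad) and not (distance of jar_c_mid from where it was at the start of the episode above 0.03 m or angle between jar_c_mid's own z axis and vertical above 0.3 rad) and not (distance of jar_d_mid from where it was at the start of the episode above 0.03 m or angle between jar_d_mid's own z axis and vertical above 0.3 rad) and not (distance of palette from where it was at the start of the episode above 0.03 m or angle between palette's own z axis and vertical above 0.3 rad) and not (distance of beaker from where it was at the start of the episode above 0.03 m or angle between beaker's own z axis and vertical above 0.3 rad) and not (distance of plate from where it was at the start of the episode above 0.03 m or angle between plate's own z axis and vertical above 0.3 rad) and not (distance of vase from where it was at the start of the episode above 0.03 m or angle between vase's own z axis and vertical above 0.3 rad)); the robot touches nothing.
It fails at once if the lid slammed: it closed faster than 3 rad/s (0.45 m/s at its front edge) over the last 0.3 rad (value of joint lid below 0.3 rad and velocity of joint lid below -3 rad/s).
It fails at once if the robot touched the lid itself (contact force between any of the fingers, the arm and lid_cap above 0.5 N).
It fails at once if the bin was shoved more than 25 mm or tipped (distance of bin from where it was at the start of the episode above 0.025 m or angle between bin's own z axis and vertical above 0.12 rad).
It fails at once if the bin was lifted off the table (height (world z) of bin above 0.012 m).
It fails at once if a jar, dish, beaker or bottle was moved more than 30 mm, lifted or tipped ((distance of jar_a_mid from where it was at the start of the episode above 0.03 m or angle between jar_a_mid's own z axis and vertical above 0.3 rad) or (distance of jar_b_mid from where it was at the start of the episode above 0.03 m or angle between jar_b_mid's own z axis and vertical above 0.3 rad) or (distance of jar_c_mid from where it was at the start of the episode above 0.03 m or angle between jar_c_mid's own z axis and vertical above 0.3 rad) or (distance of jar_d_mid from where it was at the start of the episode above 0.03 m or angle between jar_d_mid's own z axis and vertical above 0.3 rad) or (distance of palette from where it was at the start of the episode above 0.03 m or angle between palette's own z axis and vertical above 0.3 rad) or (distance of beaker from where it was at the start of the episode above 0.03 m or angle between beaker's own z axis and vertical above 0.3 rad) or (distance of plate from where it was at the start of the episode above 0.03 m or angle between plate's own z axis and vertical above 0.3 rad) or (distance of vase from where it was at the start of the episode above 0.03 m or angle between vase's own z axis and vertical above 0.3 rad)).
It also fails if it takes over 51 s, if anything falls off the work surface, if the arm or the gripper's body presses on something with over 40 N, if the wrist force passes 120 N, or if a joint passes its speed limit or range.

## Working session

There is one attempt and no reset: what is moved stays moved. The work goes in short steps, Python scripts to look and compute and a tool call to move; the robot and the scene stay as the last step left them, time stands still between calls to the robot, and variables do not carry over. Pictures are saved under pics/ and viewed, and the job is handed in when it is done.

Besides the shell and the picture viewer there is one more tool, called by a JSON object that holds its "op" and its "data", one argument or row to a line. arm_command: Moves the arm, as the interface text tells. Its arguments: {"type":"object","properties":{"rows":{"type":"array","items":{"type":"array"}},"squeeze":{"type":"number"}},"required":["rows"]}

```bash
mkdir -p pics
cat > h.py <<'E'
import numpy as np,cv2
from station import manip
def ray(c,u,v):
    f=210/np.tan(np.radians(c['fovy'])/2)
    d=np.array([(u-c['cx'])/f,(v-c['cy'])/f]); s=d.copy()
    for _ in range(30): s=d/(1+c['k1']*(s@s))
    R=np.array(c['R']);t=np.array(c['t'])
    return -R.T@t, R.T@np.array([s[0],s[1],1])
def onz(c,u,v,z):
    o,d=ray(c,u,v); return o+d*(z-o[2])/d[2]
def proj(c,X):
    f=210/np.tan(np.radians(c['fovy'])/2)
    p=np.array(c['R'])@np.array(X)+np.array(c['t']); s=p[:2]/p[2]; s=s*(1+c['k1']*(s@s))
    return s*f+[c['cx'],c['cy']]
E
python3 - <<'E'
from h import *
for n in ("scene","top"):
    cv2.imwrite(f"pics/{n}0.png",manip.snapshot(n)); c=manip.get_calibration(n); print(n,c)
print(manip.sense())
E
```

```text
scene {'fovy': 51.635043491689494, 'cx': 284.2401921429991, 'cy': 212.92210094660288, 'k1': -0.04809082698427552, 'R': array([[ 0.49232041,  0.8703249 , -0.01245747],
       [ 0.65325725, -0.37891336, -0.65549953],
       [-0.57521786,  0.31457786, -0.75509283]]), 't': array([-0.25579104, -0.30615916,  1.84882799])}
top {'fovy': 51.4827774219946, 'cx': 280.00111807861174, 'cy': 209.0271936488739, 'k1': -0.0540190858010138, 'R': array([[-5.68933456e-04, -9.99984872e-01, -5.47094730e-03],
       [-9.95188479e-01,  1.10221690e-03, -9.79728332e-02],
       [ 9.79773813e-02,  5.38888371e-03, -9.95174051e-01]]), 't': array([-0.02925182,  0.60228183,  1.39090393])}
{'t': 0.1, 'q': array([ 1.04352444e+00,  5.28377340e-01,  1.43376503e+00,  5.79263746e-06,
        1.18137391e+00, -1.78520927e-01]), 'qd': array([ 0.0031406 , -0.00234747, -0.0023223 ,  0.00160911,  0.00119938,
        0.00094376]), 'tau': array([ 4.45652204e-04, -4.43302739e+01, -1.78586107e+01, -1.96916799e-04,
        3.86846659e-03,  3.89722345e-06]), 'tcp_pos': array([0.21321462, 0.58678717, 0.20573187]), 'tool_rot': array([ 1.73494127e-01,  9.84834434e-01, -9.01613061e-04, -3.34931303e-04]), 'force': array([0.173103  , 0.20801159, 0.18039134]), 'ft_torque': array([-0.01303347,  0.00617808, -0.00772842]), 'finger_gap': 0.9984036962020784}
```

View pics/scene0.png

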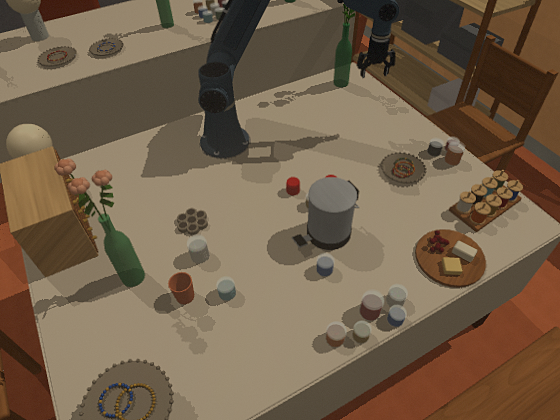

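View pics/top0.png

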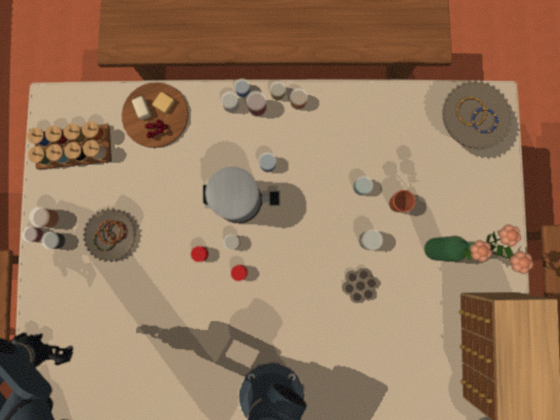

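Top view: the bin is at about (234,194) and its pedal pad is the dark rectangle at (275,199), pointing image-right (world -y). Jar_a is at (268,161), jar_b is the clear jar at (232,242), and the red decoys are at (200,254) and (239,272). The other dark block, at (207,195), is the hinge at the back. Next I'll take a close crop and measure.

Run:
```python
from h import *
a=cv2.imread('pics/top0.png');b=cv2.imread('pics/scene0.png')
A=cv2.resize(a[140:290,180:310],None,fx=3,fy=3,interpolation=cv2.INTER_CUBIC)
B=cv2.resize(b[170:290,270:370],None,fx=3.75,fy=3.75,interpolation=cv2.INTER_CUBIC)
cv2.imwrite('pics/crop0.png',np.hstack([A,B]))
g=cv2.cvtColor(a,cv2.COLOR_BGR2GRAY)
sub=(g[180:220,262:290]<60).astype(np.uint8)
n,l,s,ce=cv2.connectedComponentsWithStats(sub); 
for i in range(1,n): print(s[i]+[262,180,0,0,0],ce[i]+[262,180])
g2=cv2.cvtColor(b,cv2.COLOR_BGR2GRAY)
sub=(g2[230:255,288:312]<60).astype(np.uint8)
n,l,s,ce=cv2.connectedComponentsWithStats(sub)
for i in range(1,n): print('scene',s[i],ce[i]+[288,230])
```

```text
[269 191  10  14 130] [273.84615385 197.43076923]
scene [19  0  5  8 19] [308.73684211 233.31578947]
scene [ 5  5 14 12 96] [299.64583333 240.03125   ]
scene [22 10  2  3  4] [310.75 240.75]
```

View pics/crop0.png

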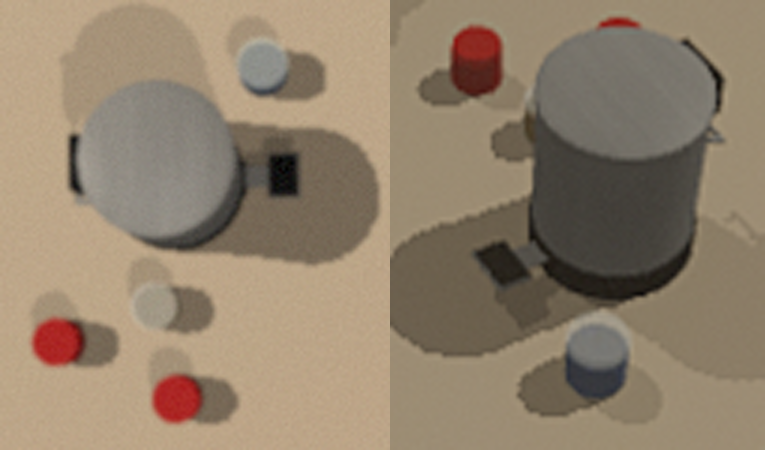

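The crop confirms it: a black ribbed pad on a steel arm to the right of the bin, jar_a (blue) above right, jar_b (clear) below, and the red ones are decoys.

Run:
```python
from h import *
T=manip.get_calibration('top');S=manip.get_calibration('scene')
def tri(uv,vw):
    o,d=ray(T,*uv);p,e=ray(S,*vw);A=np.array([d,-e]).T;s=np.linalg.lstsq(A,p-o,rcond=None)[0]
    P,Q=o+d*s[0],p+e*s[1];return (P+Q)/2,np.linalg.norm(P-Q)
print('pad top z.038',onz(T,274.0,197.7,.038),'scene',onz(S,299.65,240,.038),tri((274.0,197.7),(299.65,240)))
# lid centre from crop: circle x 77..241,y 80..239 /3
lid=onz(T,180+157/3,140+160/3,.19);print('lid',lid)
for n,u,v,z in (('jar_a',267.7,161.8,.058),('jar_b',231.7,242,.05),('red1',199,254,.05),('red2',239,272.7,.05)):print(n,onz(T,u,v,z))
print('hinge blk',onz(T,206,195,.19))
g=cv2.imread('pics/top0.png');
```

```text
pad top z.038 [ 0.6384363  -0.01031757  0.038     ] scene [ 0.64023306 -0.00858996  0.038     ] (array([ 0.63909593, -0.00925077,  0.0369638 ]), np.float64(0.00234070474345207))
lid [0.63242024 0.10782796 0.19      ]
jar_a [0.75290221 0.00976798 0.058     ]
jar_b [0.49454648 0.12452508 0.05      ]
red1 [0.45625215 0.22881968 0.05      ]
red2 [0.39724025 0.10043114 0.05      ]
hinge blk [0.62767535 0.18451709 0.19      ]
```

{"op": "arm_command", "data": {
  "rows": [
    [[0,0,50],0,1],
    [[0,0,50],0,1],
    [[0,0,40],0,1],
    [[30,-43,0],-0.13,1],
    [[30,-43,0],-0.13,1],
    [[30,-43,0],-0.13,1],
    [[30,-43,0],-0.13,1],
    [[30,-43,0],-0.13,1],
    [[30,-43,0],-0.13,1],
    [[30,-43,0],-0.13,1],
    [[30,-43,0],-0.13,1],
    [[30,-43,0],-0.13,1]
  ],
  "squeeze": 40
}}

```text
t: 1.6
tcp_pos: [0.484, 0.1988, 0.3463]
tool_rot: [0.69, 0.724, -0.0, -0.0]
force: [0.2, 0.5, -0.2]
finger_gap: 0.002
```

Run:
```python
from h import *
from scipy.spatial.transform import Rotation as Ro
s=manip.sense();M=Ro.from_quat(s['tool_rot']).as_matrix();print(s['t'],s['tcp_pos'],M.round(3).tolist(),s['q'],s['force'],s['finger_gap'])
c=manip.get_calibration('wrist');cam=-np.array(c['R']).T@np.array(c['t']);print('cam in tool',M.T@(cam-s['tcp_pos']))
```

```text
1.6 [0.48404194 0.19880948 0.34627529] [[-0.048, 0.999, -0.001], [0.999, 0.048, 0.0], [0.0, -0.001, -1.0]] [1.75855241e-01 2.47111324e-01 1.48807352e+00 1.89341943e-04
 1.40707893e+00 1.28167480e-01] [ 0.23629263  0.4916469  -0.23328406] 0.0023491221307253007
cam in tool [ 0.07559144 -0.00023863 -0.16671415]
```

The wrist camera sits 76 mm to tool +x, which at this yaw is over the bin. So I'll turn another -1.57 rad to put it outward (+x), with the jaws along the pedal's direction.

{"op": "arm_command", "data": {
  "rows": [
    [[17,-25,0],-0.174,1],
    [[17,-25,0],-0.174,1],
    [[17,-25,0],-0.174,1],
    [[17,-25,0],-0.174,1],
    [[17,-25,0],-0.174,1],
    [[17,-25,0],-0.174,1],
    [[17,-25,0],-0.174,1],
    [[17,-25,0],-0.174,1],
    [[17,-25,0],-0.174,1],
    [[4,3,0],0,1],
    [[0,0,0],0,1]
  ]
}}

```text
t: 2.98
tcp_pos: [0.6402, -0.0209, 0.3459]
tool_rot: [1.0, 0.029, -0.001, -0.0]
force: [0.7, -0.4, -0.2]
finger_gap: -0.002
```

Run:
```python
from h import *
from scipy.spatial.transform import Rotation as Ro
s=manip.sense();M=Ro.from_quat(s['tool_rot']).as_matrix();print(s['t'],s['tcp_pos'],M.round(3).tolist(),s['q'],s['force'])
c=manip.get_calibration('wrist');im=manip.snapshot('wrist')
for p in ((.639,-.0095,.038),(.634,.109,.2),(.64,-.022,.04)):print(proj(c,p))
cv2.imwrite('pics/w1.png',im);cv2.imwrite('pics/s1.png',manip.snapshot('scene'))
```

```text
2.975 [ 0.64015871 -0.02092557  0.34591832] [[0.998, 0.059, -0.002], [0.059, -0.998, 0.001], [-0.002, -0.001, -1.0]] [-2.07153462e-01  4.35629633e-01  1.20189902e+00  5.81462801e-04
  1.50583271e+00  1.30504870e+00] [ 0.71515334 -0.42746034 -0.24989622]
[275.97847269 169.60919338]
[158.23271493 192.44887042]
[284.10612655 169.64076996]
```

View pics/w1.png

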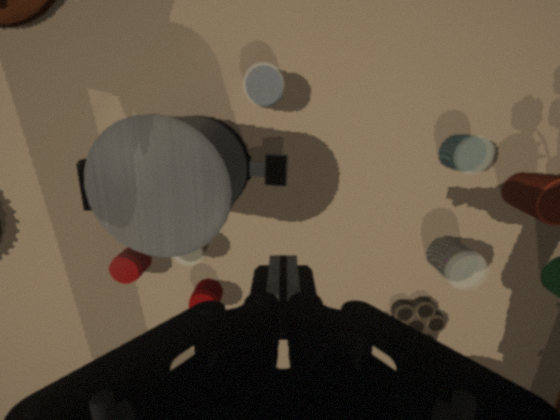

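View pics/s1.png

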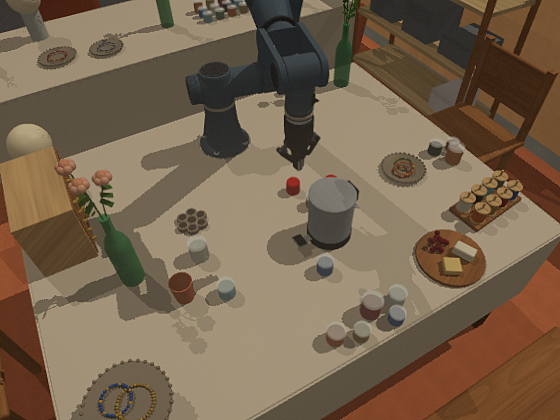

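In the wrist view the pad is at (276,170), exactly where I predicted it. The shut gripper's knuckles spread wide along the jaw axis, though, and would reach the bin in this yaw. Another -1.50 rad puts the jaws across the pedal and the camera away from the bin, with q6 at about 2.80 against the 2.85 limit.

{"op": "arm_command", "data": {
  "rows": [
    [[-2,-2,0],-0.167,1],
    [[0,0,0],-0.167,1],
    [[0,0,0],-0.167,1],
    [[0,0,0],-0.167,1],
    [[0,0,0],-0.167,1],
    [[0,0,0],-0.167,1],
    [[0,0,0],-0.167,1],
    [[0,0,0],-0.167,1],
    [[0,0,0],-0.167,1],
    [[0,0,0],0,1],
    [[0,0,0],0,1]
  ]
}}

```text
t: 4.45
tcp_pos: [0.6383, -0.0231, 0.3468]
tool_rot: [0.751, -0.66, 0.0, -0.0]
force: [-0.2, 0.3, -0.2]
finger_gap: -0.003
```

Run:
```python
from h import *
s=manip.sense();print(s['t'],s['tcp_pos'],s['tool_rot'],s['q'],s['force'])
c=manip.get_calibration('wrist');im=manip.snapshot('wrist');print(c['fovy'],proj(c,(.639,-.0095,.038)))
cv2.imwrite('pics/w2.png',im)
```

```text
4.45 [ 0.63829073 -0.02307244  0.34681279] [ 7.50858130e-01 -6.60463525e-01  1.83078659e-05 -3.15802338e-05] [-2.10825873e-01  4.31292781e-01  1.20669530e+00  3.72939842e-05
  1.50354176e+00  2.80283979e+00] [-0.18380306  0.31213104 -0.16862102]
68.54294800983834 [281.38410105 177.63105558]
```

View pics/w2.png

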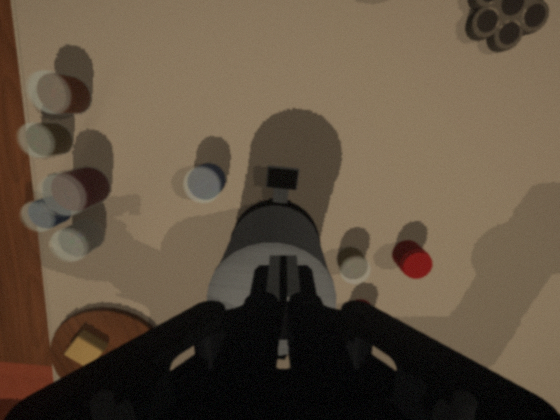

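The pad shows at (282,178), matching the prediction of (281,178), and the jar at (205,183) is clear of the tool. I'll descend to just above the pad.

{"op": "arm_command", "data": {
  "rows": [
    [[0,0,-45],0,1],
    [[0,0,-45],0,1],
    [[0,0,-45],0,1],
    [[0,0,-45],0,1],
    [[0,0,-45],0,1],
    [[0,0,-40],0,1],
    [[0,0,-10],0,1],
    [[0,0,0],0,1]
  ]
}}

```text
t: 5.5
tcp_pos: [0.6388, -0.0237, 0.0717]
tool_rot: [0.75, -0.661, -0.0, 0.0]
force: [0.3, -0.6, 0.4]
finger_gap: -0.005
```

Run:
```python
from h import *
s=manip.sense();print(s['t'],s['tcp_pos'],s['force'])
b=manip.snapshot('scene')
w=manip.snapshot('wrist')
B=cv2.resize(b[130:280,240:380],None,fx=2.8,fy=2.8,interpolation=cv2.INTER_CUBIC)
cv2.imwrite('pics/c3.png',np.hstack([B,w[:,200:400]]) if B.shape[0]==420 else B)
```

```text
5.5 [ 0.63883636 -0.02366195  0.07170405] [ 0.3270096  -0.61535676  0.401634  ]
```

View pics/c3.png

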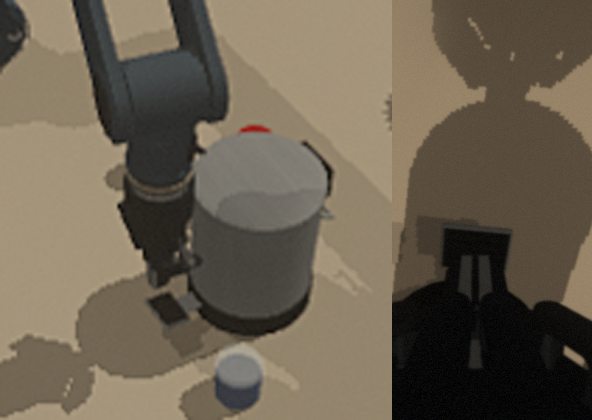

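{"op": "arm_command", "data": {
  "rows": [
    [[0,2,-6],0,1],
    [[0,0,-6],0,1],
    [[0,0,-5],0,1],
    [[0,0,-3],0,1],
    [[0,0,-3],0,1],
    [[0,0,-3],0,1],
    [[0,0,0],0,1]
  ]
}}

```text
t: 6.48
tcp_pos: [0.6384, -0.0216, 0.0453]
tool_rot: [0.75, -0.662, -0.0, 0.0]
force: [-0.4, 0.1, -0.0]
finger_gap: -0.0
```

Run:
```python
from h import *
s=manip.sense();print(s['t'],s['tcp_pos'],s['force'])
c=manip.get_calibration('wrist');print(proj(c,(.639,-.033,.035)),proj(c,(.639,-.0275,.038)))
b=manip.snapshot('scene')
w=manip.snapshot('wrist')
B=cv2.resize(b[130:280,240:380],None,fx=2.8,fy=2.8,interpolation=cv2.INTER_CUBIC)
cv2.imwrite('pics/c4.png',np.hstack([B,w[:,200:400]]))
```

```text
6.475 [ 0.63836166 -0.02160199  0.04527402] [-0.41819721  0.08531372 -0.00656701]
[284.03589758 226.85500165] [282.91670391 237.02778591]
```

View pics/c4.png

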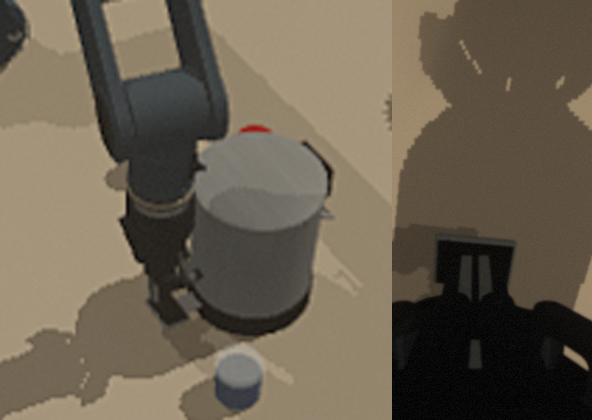

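No contact yet: the pad edge is still at its rest pixel, and the tip is above the pad.

{"op": "arm_command", "data": {
  "rows": [
    [[0,0,-2],0,1],
    [[0,0,-2],0,1],
    [[0,0,-2],0,1],
    [[0,0,0],0,1]
  ]
}}

```text
t: 7.08
tcp_pos: [0.6384, -0.0216, 0.0394]
tool_rot: [0.75, -0.662, -0.0, 0.0]
force: [-0.2, -1.0, -0.4]
finger_gap: -0.003
```

Run:
```python
from h import *
s=manip.sense();print(s['t'],s['tcp_pos'],s['force'])
b=manip.snapshot('scene')
w=manip.snapshot('wrist')
B=cv2.resize(b[130:280,240:380],None,fx=2.8,fy=2.8,interpolation=cv2.INTER_CUBIC)
cv2.imwrite('pics/c5.png',np.hstack([B,w[:,200:400]]))
```

```text
7.075 [ 0.6383767  -0.02160755  0.03935202] [-0.18318755 -1.04937701 -0.41091636]
```

View pics/c5.png

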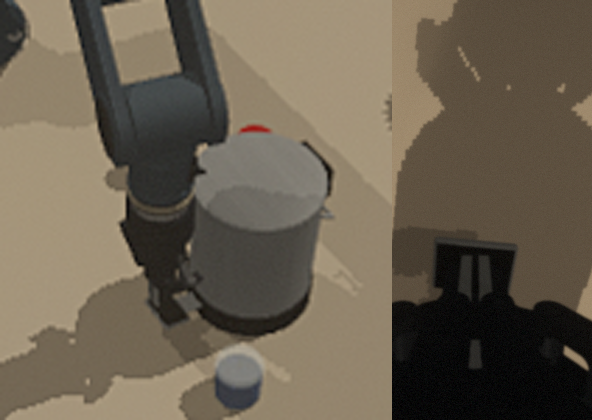

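Run:
```python
from h import *
c=manip.get_calibration('wrist')
for z in (.041,.035,.03): print(z,proj(c,(.639,-.0275,z)),proj(c,(.614,-.0275,z))-proj(c,(.664,-.0275,z)))
for y in (-.0326,-.0216,-.0106):
  for z in (.028,.033,.04): print('tip',y,z,proj(c,(.638,y,z)))
w=manip.snapshot('wrist'); cv2.imwrite('pics/w6.png',cv2.resize(cv2.convertScaleAbs(w[220:320,220:350],alpha=2.5),None,fx=5,fy=5,interpolation=cv2.INTER_CUBIC))
```

```text
0.041 [283.23783377 242.63576137] [85.88240927  9.98093468]
0.035 [283.23126132 238.77091349] [83.19924228  9.70613685]
0.03 [283.22609101 235.72997644] [81.08833819  9.48832174]
tip -0.0326 0.028 [285.87499333 227.02580335]
tip -0.0326 0.033 [285.94887871 229.83298534]
tip -0.0326 0.04 [286.05901473 234.01707816]
tip -0.0216 0.028 [283.63881765 243.52606874]
tip -0.0216 0.033 [283.65442215 246.70680403]
tip -0.0216 0.04 [283.6776602  251.44284927]
tip -0.0106 0.028 [281.47548955 259.4912565 ]
tip -0.0106 0.033 [281.4365283  263.02035693]
tip -0.0106 0.04 [281.37856744 268.26999758]
```

View pics/w6.png

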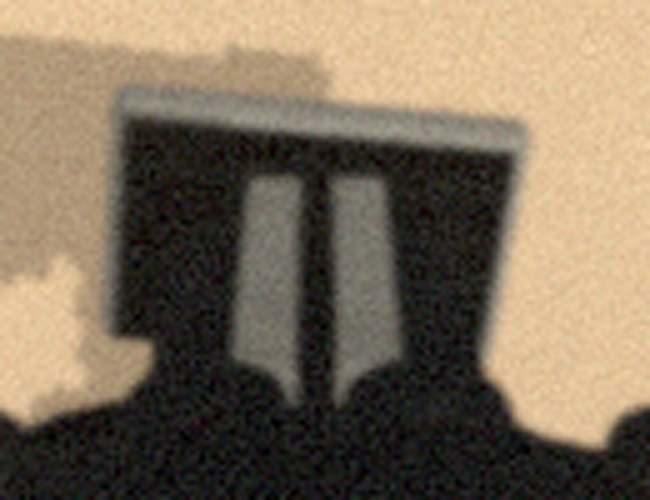

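{"op": "arm_command", "data": {
  "rows": [
    [[0,0,-2],0,1],
    [[0,0,-2],0,1],
    [[0,0,-2],0,1],
    [[0,0,-2],0,1],
    [[0,0,0],0,1]
  ]
}}

```text
t: 7.85
tcp_pos: [0.6384, -0.0216, 0.0313]
tool_rot: [0.75, -0.662, -0.0, 0.0]
force: [0.3, -0.3, -0.1]
finger_gap: 0.0
```

Run:
```python
from h import *
s=manip.sense();print(s['t'],s['tcp_pos'],s['force'],s['ft_torque'])
b=manip.snapshot('scene')
w=manip.snapshot('wrist')
B=cv2.resize(b[130:280,240:380],None,fx=2.8,fy=2.8,interpolation=cv2.INTER_CUBIC)
cv2.imwrite('pics/c7.png',np.hstack([B,cv2.convertScaleAbs(w[:,200:400],alpha=2)]))
```

```text
7.85 [ 0.63840433 -0.02161734  0.03134864] [ 0.34306169 -0.32089131 -0.13136388] [-0.01570135  0.01071255  0.04363043]
```

View pics/c7.png

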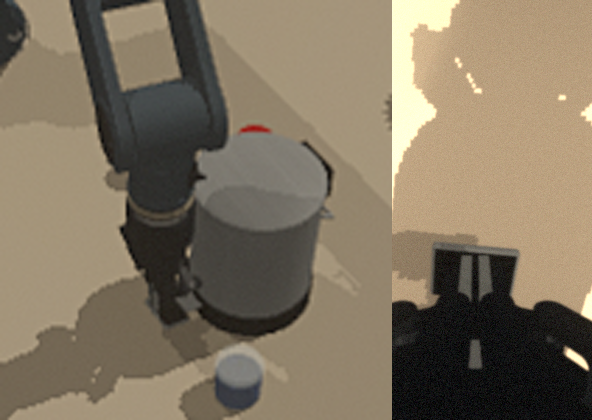

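Run:
```python
from h import *
b=manip.snapshot('scene')
cv2.imwrite('pics/z8.png',cv2.resize(cv2.convertScaleAbs(b[195:260,275:355],alpha=2.2),None,fx=9,fy=9,interpolation=cv2.INTER_CUBIC))
c=manip.get_calibration('scene');s=manip.sense()
for z in (-.011,0,.011): print('tooltip ahead',-z,proj(c,s['tcp_pos']+[0,0,z]))
print(proj(c,(.639,-.0095,.038)))
for x,y in ((.614,-.0275),(.664,-.0275),(.664,.0085),(.614,.0085)): print('pad',proj(c,(x,y,.038+( -.0095-y)*.16)))
```

```text
tooltip ahead 0.011 [295.99055206 244.35861534]
tooltip ahead 0 [296.01719773 242.38279022]
tooltip ahead -0.011 [296.04412792 240.38403221]
[299.2267403  239.85432836]
pad [290.81239449 236.33831091]
pad [298.42678918 246.73503564]
pad [307.71482122 243.40026591]
pad [300.00232463 233.17955498]
```

View pics/z8.png

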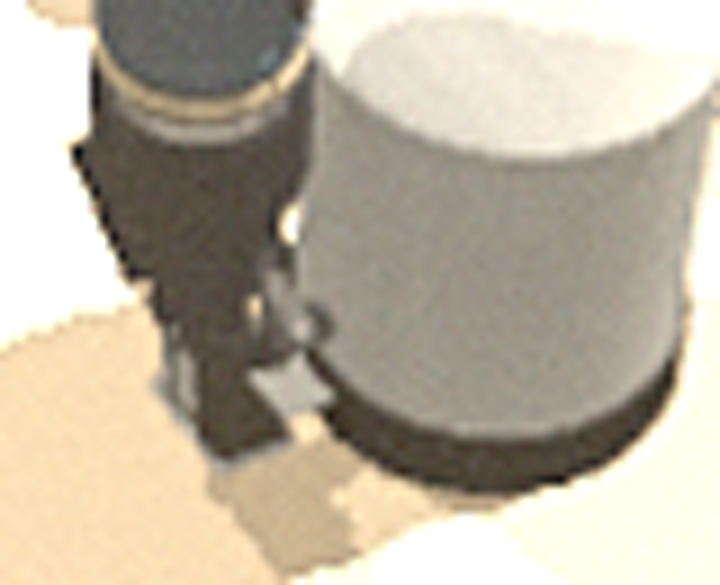

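The pad's corners match its rest pose, and the fingertips end right about at its surface. So the shut tips sit less far ahead of the TCP than stated, and I'll keep going down while watching the force.

{"op": "arm_command", "data": {
  "rows": [
    [[0,0,-2],0,1],
    [[0,0,-2],0,1],
    [[0,0,0],0,1]
  ]
}}

```text
t: 8.38
tcp_pos: [0.6384, -0.0216, 0.0274]
tool_rot: [0.75, -0.662, -0.0, 0.0]
force: [0.5, -0.4, 0.1]
finger_gap: -0.003
```

Run:
```python
from h import *
s=manip.sense();print(s['t'],s['tcp_pos'],s['force'],s['ft_torque'])
b=manip.snapshot('scene');w=manip.snapshot('wrist')
B=cv2.resize(b[130:280,240:380],None,fx=2.8,fy=2.8,interpolation=cv2.INTER_CUBIC)
cv2.imwrite('pics/c9.png',np.hstack([B,cv2.convertScaleAbs(w[:,200:400],alpha=2)]))
```

```text
8.375 [ 0.63836891 -0.02159799  0.02735284] [ 0.52728613 -0.38002628  0.05070553] [0.0174158  0.01705405 0.01205043]
```

View pics/c9.png

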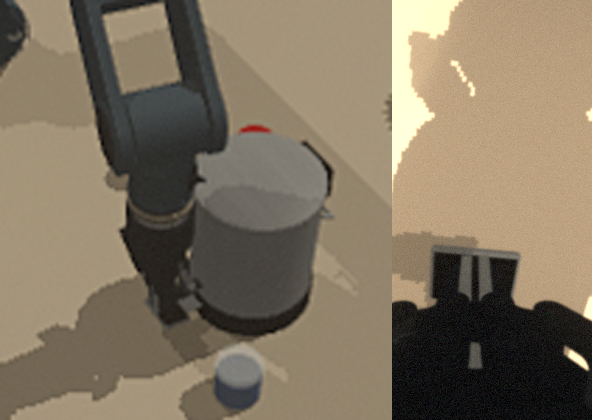

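{"op": "arm_command", "data": {
  "rows": [
    [[0,0,-2],0,1],
    [[0,0,0],0,1]
  ]
}}

```text
t: 8.72
tcp_pos: [0.6384, -0.0216, 0.0254]
tool_rot: [0.75, -0.662, -0.0, 0.0]
force: [-0.4, 0.7, -0.2]
finger_gap: 0.002
```

{"op": "arm_command", "data": {
  "rows": [
    [[0,0,-2],0,1],
    [[0,0,0],0,1]
  ]
}}

```text
t: 8.98
tcp_pos: [0.6384, -0.0216, 0.0234]
tool_rot: [0.75, -0.662, -0.0, 0.0]
force: [0.5, 0.3, 1.2]
finger_gap: 0.002
```

Run:
```python
from h import *
s=manip.sense();print(s['t'],s['tcp_pos'],s['force'],s['ft_torque'])
b=manip.snapshot('scene');w=manip.snapshot('wrist')
B=cv2.resize(cv2.convertScaleAbs(b[195:260,275:355],alpha=2.2),(500,406),interpolation=cv2.INTER_CUBIC)
W=cv2.resize(cv2.convertScaleAbs(w[220:320,220:350],alpha=2.5),(300,230))
o=np.zeros((406,800,3),np.uint8);o[:,:500]=B;o[:230,500:]=W
cv2.imwrite('pics/c10.png',o)
```

```text
8.975 [ 0.63839685 -0.02161151  0.02339486] [0.46848834 0.29116213 1.23097261] [0.00907594 0.00709771 0.01187328]
```

View pics/c10.png

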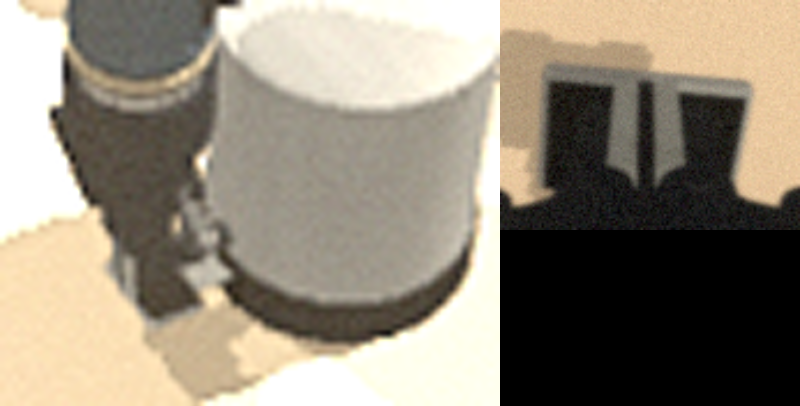

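{"op": "arm_command", "data": {
  "rows": [
    [[0,0,-2],0,1],
    [[0,0,0],0,1]
  ]
}}

```text
t: 9.32
tcp_pos: [0.6384, -0.0216, 0.0214]
tool_rot: [0.75, -0.662, -0.0, 0.0]
force: [0.0, -0.4, 0.4]
finger_gap: 0.004
```

{"op": "arm_command", "data": {
  "rows": [
    [[0,0,-2],0,1],
    [[0,0,0],0,1]
  ]
}}

```text
t: 9.57
tcp_pos: [0.6384, -0.0216, 0.0194]
tool_rot: [0.75, -0.662, -0.0, 0.0]
force: [-0.2, -0.3, -0.7]
finger_gap: 0.001
```

Run:
```python
from h import *
s=manip.sense();print(s['t'],s['tcp_pos'],s['force'],s['ft_torque'])
w=manip.snapshot('wrist')
b=manip.snapshot('scene')
o=np.zeros((560,800,3),np.uint8);o[:420,:560]=cv2.convertScaleAbs(w,alpha=2.2);o[:240,560:]=cv2.resize(cv2.convertScaleAbs(b[195:260,290:355],alpha=2.2),(240,240))
cv2.imwrite('pics/c11.png',o)
```

```text
9.575 [ 0.63840413 -0.02160347  0.01939383] [-0.24639725 -0.32968537 -0.6927129 ] [ 0.0181132  -0.01369395 -0.01763617]
```

View pics/c11.png

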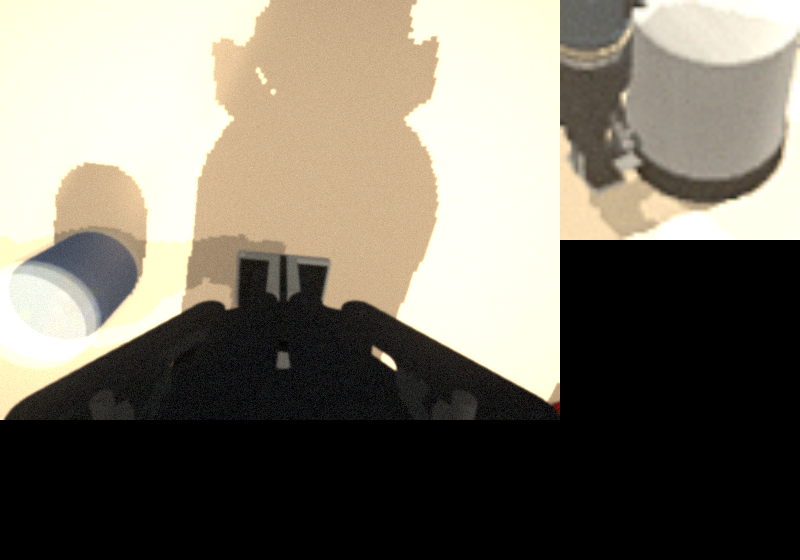

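Run:
```python
from h import *
W=manip.get_calibration('wrist');S=manip.get_calibration('scene');s=manip.sense();tcp=s['tcp_pos']
print('cam',-np.array(W['R']).T@W['t'])
for row in (253,256):
  o,d=ray(W,285,row)
  for z in (.02,.01,0,-.01,-.02,-.03):
    P=o+d*((tcp[2]+z)-o[2])/d[2]; print(row,'z rel tcp',z,'xy rel',((P-tcp)[:2]*1000).round(1))
b=manip.snapshot('scene');cv2.imwrite('pics/z12.png',cv2.resize(cv2.convertScaleAbs(b[222:256,282:318],alpha=2.5),None,fx=16,fy=16,interpolation=cv2.INTER_CUBIC))
for dy in (0,-.011,-.02):
  for dz in (-.011,0,.011,.022): print(dy,dz,(proj(S,tcp+[0,dy,dz])-[282,222])*16)
for x,y in ((.614,-.0275),(.664,-.0275),(.664,.0085),(.614,.0085)): print('pad',(proj(S,(x,y,.038+( -.0095-y)*.16))-[282,222])*16)
```

```text
cam [ 0.64759687 -0.09536265  0.18628518]
253 z rel tcp 0.02 xy rel [-0.2 -7.9]
253 z rel tcp 0.01 xy rel [-0.9 -3.4]
253 z rel tcp 0 xy rel [-1.5  1.1]
253 z rel tcp -0.01 xy rel [-2.1  5.6]
253 z rel tcp -0.02 xy rel [-2.8 10.1]
253 z rel tcp -0.03 xy rel [-3.4 14.6]
256 z rel tcp 0.02 xy rel [-0.4 -6.2]
256 z rel tcp 0.01 xy rel [-1.1 -1.6]
256 z rel tcp 0 xy rel [-1.7  3. ]
256 z rel tcp -0.01 xy rel [-2.4  7.6]
256 z rel tcp -0.02 xy rel [-3.  12.2]
256 z rel tcp -0.03 xy rel [-3.7 16.8]
0 -0.011 [223.32323411 391.74171358]
0 0 [223.74427556 360.52331419]
0 0.011 [224.16978949 328.94466729]
0 0.022 [224.59984454 296.9996936 ]
-0.011 -0.011 [178.38801324 412.76147233]
-0.011 0 [178.5525239  381.59042153]
-0.011 0.011 [178.71865043 350.05868967]
-0.011 0.022 [178.88641508 318.16017192]
-0.02 -0.011 [141.46477472 430.03109607]
-0.02 0 [141.41749061 398.89951251]
-0.02 0.011 [141.36945151 367.4069027 ]
-0.02 0.022 [141.32064096 335.54714102]
pad [140.99831183 229.41297456]
pad [262.82862686 395.76057027]
pad [411.43713948 342.40425461]
pad [288.03719403 178.87287976]
```

View pics/z12.png

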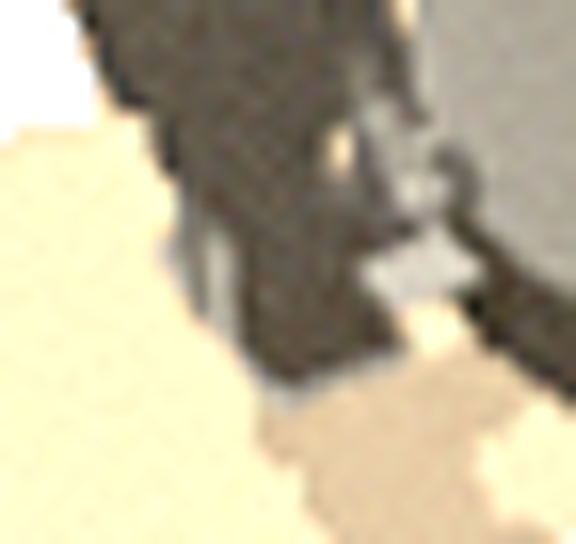

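Run:
```python
from h import *
W=manip.get_calibration('wrist');tcp=manip.sense()['tcp_pos']
for uv in ((10,410),(60,380),(120,345),(200,302),(550,408),(260,300),(238,305)):
  o,d=ray(W,*uv)
  for dy in (-.011,.0): 
    P=o+d*(tcp[1]+dy-o[1])/d[1]; print(uv,dy,'rel mm',((P-tcp)*1000).round(0))
```

```text
(10, 410) -0.011 rel mm [ 57. -11. 118.]
(10, 410) 0.0 rel mm [ 65.   0. 110.]
(60, 380) -0.011 rel mm [ 52. -11. 110.]
(60, 380) 0.0 rel mm [ 60.   0. 100.]
(120, 345) -0.011 rel mm [ 45. -11.  98.]
(120, 345) 0.0 rel mm [51.  0. 86.]
(200, 302) -0.011 rel mm [ 30. -11.  75.]
(200, 302) 0.0 rel mm [33.  0. 59.]
(550, 408) -0.011 rel mm [-68. -11. 104.]
(550, 408) 0.0 rel mm [-82.   0.  93.]
(260, 300) -0.011 rel mm [ 10. -11.  70.]
(260, 300) 0.0 rel mm [10.  0. 53.]
(238, 305) -0.011 rel mm [ 17. -11.  74.]
(238, 305) 0.0 rel mm [18.  0. 58.]
```

Knuckle clearance to the jars is ample. Continuing down.

{"op": "arm_command", "data": {
  "rows": [
    [[0,0,-2],0,1],
    [[0,0,0],0,1]
  ]
}}

```text
t: 9.98
tcp_pos: [0.6384, -0.0216, 0.0174]
tool_rot: [0.75, -0.662, -0.0, 0.0]
force: [0.0, -0.1, 0.9]
finger_gap: 0.005
```

{"op": "arm_command", "data": {
  "rows": [
    [[0,0,-2],0,1],
    [[0,0,0],0,1]
  ]
}}

```text
t: 10.22
tcp_pos: [0.6388, -0.0217, 0.016]
tool_rot: [0.75, -0.662, 0.0, -0.0]
force: [-0.1, -0.9, 2.6]
finger_gap: 0.001
```

Run:
```python
from h import *
s=manip.sense();print(s['t'],s['tcp_pos'],s['force'],s['ft_torque'])
w=manip.snapshot('wrist')
b=manip.snapshot('scene')
o=np.zeros((420,800,3),np.uint8);o[:400,:420]=cv2.resize(cv2.convertScaleAbs(b[222:256,282:318],alpha=2.5),(420,400),interpolation=cv2.INTER_CUBIC);o[:300,420:]=cv2.resize(cv2.convertScaleAbs(w[220:320,220:347],alpha=2.5),(380,300))
cv2.imwrite('pics/c13.png',o)
```

```text
10.225 [ 0.63879311 -0.0216631   0.01596049] [-0.07162893 -0.88388486  2.56407351] [ 0.01576898  0.11340938 -0.04041477]
```

View pics/c13.png

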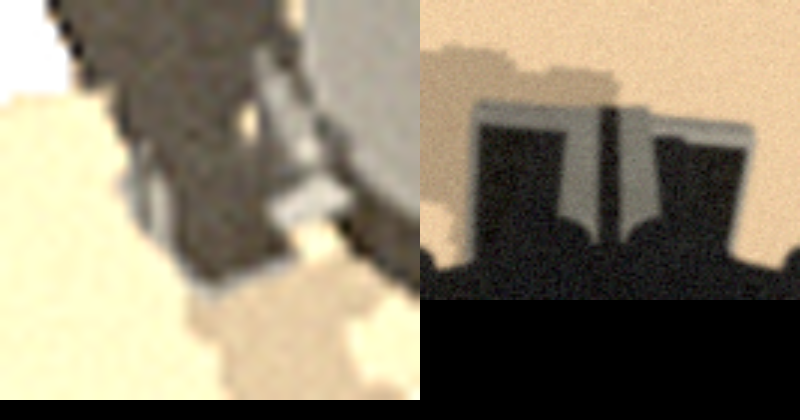

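Fz has risen to 2.6 N, so contact is starting; the pedal needs 4–6 N to move. Two more small steps, watching the pad.

{"op": "arm_command", "data": {
  "rows": [
    [[0,0,-2],0,1],
    [[0,0,0],0,1]
  ]
}}

```text
t: 10.58
tcp_pos: [0.6388, -0.022, 0.0138]
tool_rot: [0.75, -0.662, 0.0, 0.0]
force: [-1.0, -1.8, 3.9]
finger_gap: 0.002
```

Run:
```python
from h import *
s=manip.sense();print(s['t'],s['tcp_pos'],s['force'],s['ft_torque'])
w=manip.snapshot('wrist')
b=manip.snapshot('scene')
o=np.zeros((420,800,3),np.uint8);o[:400,:420]=cv2.resize(b[130:265,250:390],(420,400),interpolation=cv2.INTER_CUBIC);o[:300,420:]=cv2.resize(cv2.convertScaleAbs(w[220:320,220:347],alpha=2.5),(380,300))
cv2.imwrite('pics/c14.png',o)
```

```text
10.575 [ 0.63878576 -0.02197469  0.01382652] [-1.02395319 -1.80736776  3.92406471] [-0.23002271  0.12270735  0.00423256]
```

View pics/c14.png

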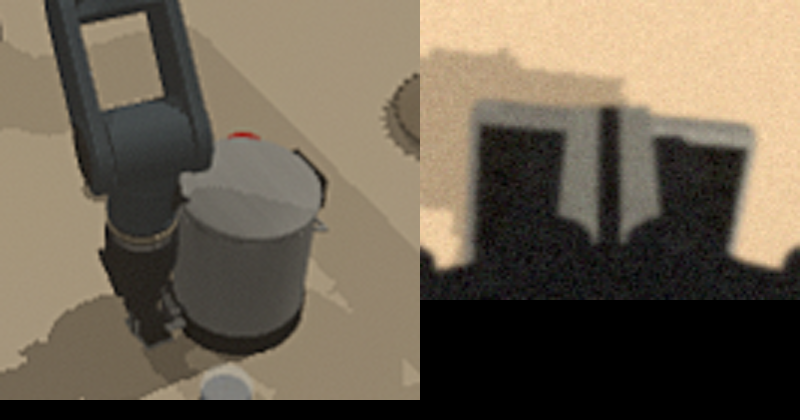

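The pad now moves with the fingertips: it stays fixed in the wrist view while the tool descends. Pressing on.

{"op": "arm_command", "data": {
  "rows": [
    [[0,0,-2],0,1],
    [[0,0,-2],0,1],
    [[0,0,-2],0,1],
    [[0,0,0],0,1]
  ]
}}

```text
t: 11.18
tcp_pos: [0.6389, -0.0224, 0.0076]
tool_rot: [0.75, -0.662, 0.001, 0.0]
force: [-0.4, -2.9, 3.1]
finger_gap: 0.001
```

```bash
cat > v.py <<'E'
from h import *
import sys
s=manip.sense();print(s['t'],s['tcp_pos'],s['force'],s['ft_torque'],s['q'][5])
w=manip.snapshot('wrist')
b=manip.snapshot('scene')
o=np.zeros((420,800,3),np.uint8);o[:400,:420]=cv2.resize(cv2.convertScaleAbs(b[130:265,250:390],alpha=1.4),(420,400),interpolation=cv2.INTER_CUBIC);o[:300,420:]=cv2.resize(cv2.convertScaleAbs(w[220:320,220:347],alpha=2.5),(380,300))
cv2.imwrite('pics/%s.png'%sys.argv[1],o)
E
python3 v.py c15
```

```text
11.175 [ 0.63887253 -0.02242097  0.00761658] [-0.38694077 -2.94129487  3.05461753] [-0.50583416  0.03486107  0.02462566] 2.8084676836584817
```

View pics/c15.png

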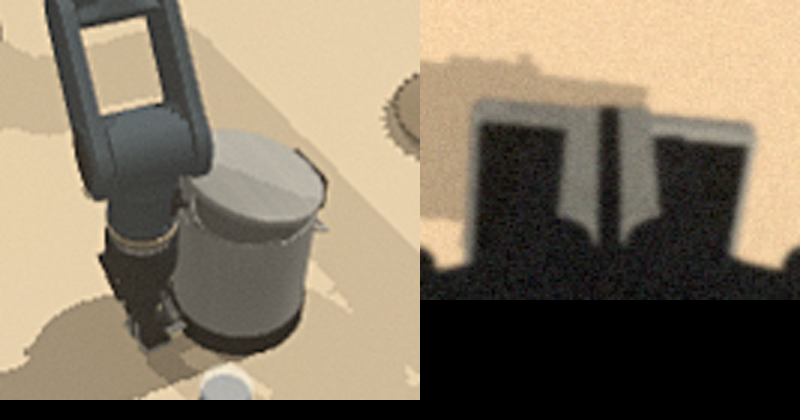

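The lid is rising. The pad is dragging the tip slightly outward (Fy -2.9 N), so I'll follow it.

{"op": "arm_command", "data": {
  "rows": [
    [[0,-1,-2],0,1],
    [[0,-0.5,-2],0,1],
    [[0,0,-2],0,1],
    [[0,0,0],0,1]
  ]
}}

```text
t: 11.78
tcp_pos: [0.6388, -0.0229, 0.0013]
tool_rot: [0.75, -0.662, 0.0, -0.0]
force: [0.9, -1.5, 2.8]
finger_gap: 0.0
```

```bash
python3 v.py c16
```

```text
11.775 [ 0.63881911 -0.02290164  0.00130537] [ 0.89335008 -1.5311326   2.8203387 ] [-0.09620689 -0.2026759   0.0136087 ] 2.8061778070003274
```

View pics/c16.png

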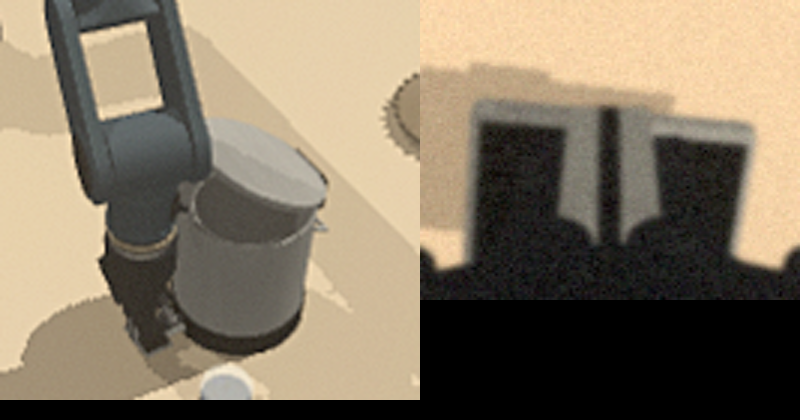

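The lid is about half open. Continuing.

{"op": "arm_command", "data": {
  "rows": [
    [[0,0,-2],0,1],
    [[0,0,-2],0,1],
    [[0,0,-2],0,1],
    [[0,0,-2],0,1],
    [[0,0,-2],0,1],
    [[0,0,0],0,1]
  ]
}}

```text
t: 12.62
tcp_pos: [0.6383, -0.0231, -0.0088]
tool_rot: [0.75, -0.662, -0.0, 0.0]
force: [1.7, 0.2, 2.2]
finger_gap: 0.002
```

```bash
python3 v.py c17
```

```text
12.625 [ 0.63830366 -0.02314093 -0.00879491] [1.66789773 0.24045057 2.17329091] [-0.11199174 -0.12486512  0.0114095 ] 2.806214223401543
```

View pics/c17.png

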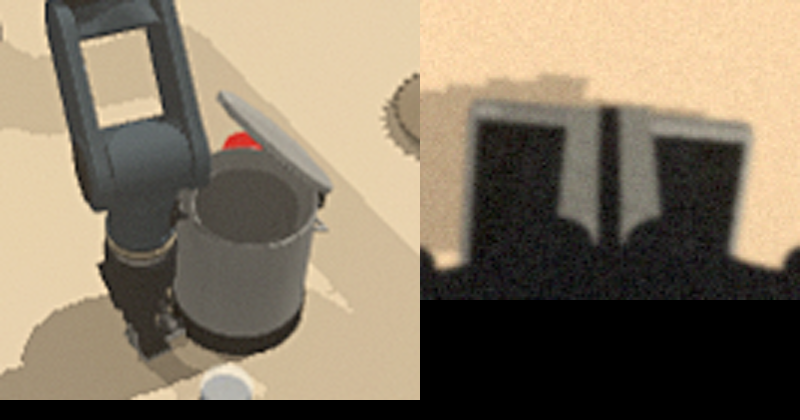

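{"op": "arm_command", "data": {
  "rows": [
    [[0,0,-2],0,1],
    [[0,0,-2],0,1],
    [[0,0,-2],0,1],
    [[0,0,0],0,1]
  ]
}}

```text
t: 13.22
tcp_pos: [0.6381, -0.023, -0.0149]
tool_rot: [0.75, -0.662, -0.001, 0.0]
force: [0.1, -0.5, 1.1]
finger_gap: -0.0
```

{"op": "arm_command", "data": {
  "rows": [
    [[0,0,-1],0,1],
    [[0,0,-1],0,1],
    [[0,0,0],0,1]
  ]
}}

```text
t: 13.6
tcp_pos: [0.6382, -0.023, -0.0166]
tool_rot: [0.75, -0.662, -0.0, 0.0]
force: [-0.1, -0.7, 1.9]
finger_gap: -0.001
```

```bash
python3 v.py c18
```

```text
13.6 [ 0.63817861 -0.02295918 -0.01663206] [-0.12340117 -0.68696961  1.87878714] [ 0.02395973  0.07814565 -0.04486775] 2.8061503646059904
```

View pics/c18.png

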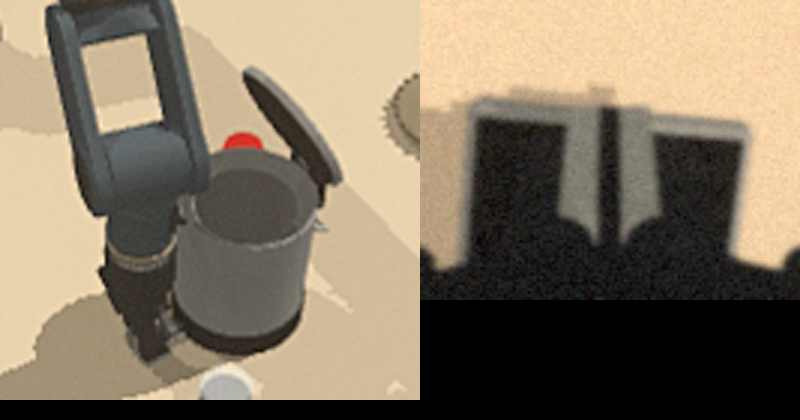

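{"op": "arm_command", "data": {
  "rows": [
    [[0,0,-1],0,1],
    [[0,0,-1],0,1],
    [[0,0,0],0,1]
  ]
}}

```text
t: 14.08
tcp_pos: [0.6382, -0.0229, -0.017]
tool_rot: [0.75, -0.662, -0.0, 0.0]
force: [-2.6, 0.5, 9.6]
finger_gap: 0.001
```

{"op": "arm_command", "data": {
  "rows": [
    [[0,0,-1],0,1],
    [[0,0,0],0,1]
  ]
}}

```text
t: 14.32
tcp_pos: [0.6383, -0.0229, -0.0171]
tool_rot: [0.75, -0.662, -0.0, 0.0]
force: [-4.4, 1.0, 15.2]
finger_gap: -0.0
```

```bash
python3 v.py c19
```

```text
14.325 [ 0.63828947 -0.0229362  -0.01707837] [-4.40918567  0.99841132 15.17350859] [0.22827524 0.74826301 0.07479527] 2.806097881272797
```

View pics/c19.png

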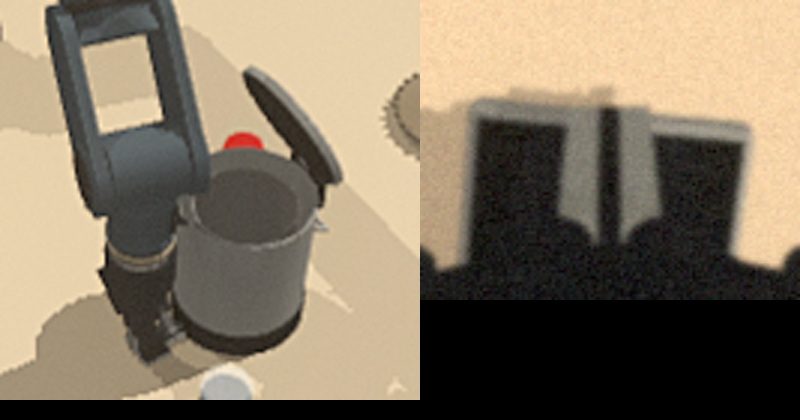

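The pedal has bottomed out: the position stalls at z -0.017 and the force climbs to 15 N. The lid stands wide open, so I'll hold it for 3 s.

{"op": "arm_command", "data": {
  "rows": [
    [[0,0,0],0,1],
    [[0,0,0],0,1],
    [[0,0,0],0,1],
    [[0,0,0],0,1],
    [[0,0,0],0,1],
    [[0,0,0],0,1],
    [[0,0,0],0,1],
    [[0,0,0],0,1],
    [[0,0,0],0,1],
    [[0,0,0],0,1],
    [[0,0,0],0,1],
    [[0,0,0],0,1]
  ]
}}

```text
t: 15.92
tcp_pos: [0.6383, -0.0229, -0.0171]
tool_rot: [0.75, -0.662, -0.0, 0.0]
force: [-3.5, -0.1, 14.4]
finger_gap: 0.003
```

{"op": "arm_command", "data": {
  "rows": [
    [[0,0,0],0,1],
    [[0,0,0],0,1],
    [[0,0,0],0,1],
    [[0,0,0],0,1],
    [[0,0,0],0,1],
    [[0,0,0],0,1],
    [[0,0,0],0,1],
    [[0,0,0],0,1],
    [[0,0,0],0,1],
    [[0,0,0],0,1],
    [[0,0,0],0,1],
    [[0,0,0],0,1]
  ]
}}

```text
t: 17.42
tcp_pos: [0.6383, -0.023, -0.017]
tool_rot: [0.75, -0.662, -0.0, 0.0]
force: [-3.5, 1.5, 16.0]
finger_gap: 0.005
```

```bash
python3 v.py c20
```

```text
17.425 [ 0.63828241 -0.02296276 -0.01704603] [-3.54257984  1.51501654 15.95051612] [0.18895748 0.68812063 0.02912313] 2.8061014320045934
```

View pics/c20.png

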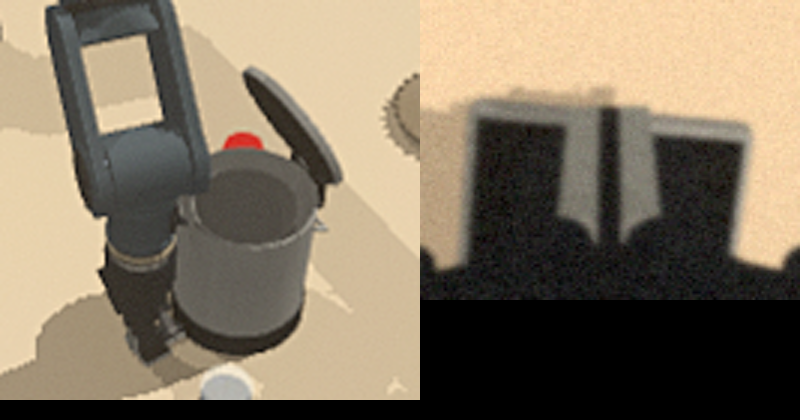

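Held for more than 3 s with the lid unchanged. Now a slow release at 16 mm/s.

{"op": "arm_command", "data": {
  "rows": [
    [[0,0,1],0,1],
    [[0,0,2],0,1],
    [[0,0,2],0,1],
    [[0,0,2],0,1],
    [[0,0,2],0,1],
    [[0,0,2],0,1],
    [[0,0,2],0,1],
    [[0,0,2],0,1],
    [[0,0,2],0,1],
    [[0,0,2],0,1],
    [[0,0,2],0,1],
    [[0,0,2],0,1]
  ]
}}

```text
t: 19.02
tcp_pos: [0.6387, -0.023, 0.0038]
tool_rot: [0.75, -0.662, 0.0, -0.0]
force: [-0.6, 1.6, 2.6]
finger_gap: -0.001
```

```bash
python3 v.py c21
```

```text
19.025 [ 0.6386681  -0.02297019  0.00384199] [-0.56593304  1.60154922  2.59178126] [ 0.34656891  0.22430151 -0.05695226] 2.806180933365977
```

View pics/c21.png

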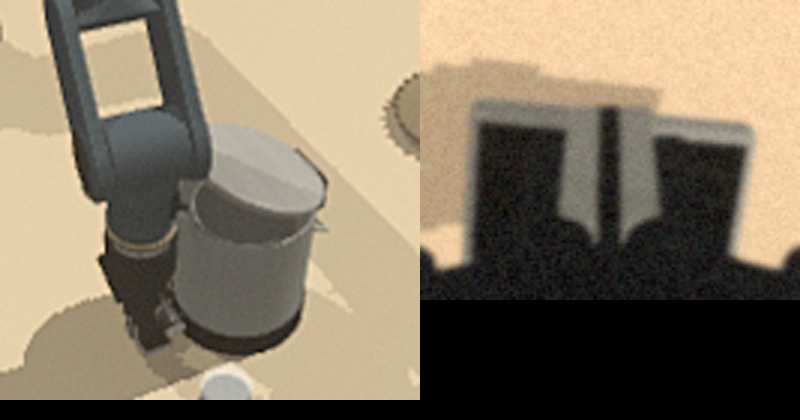

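The lid is following the pedal down. I'll slow to 1 mm per row (8 mm/s) for the last stretch.

{"op": "arm_command", "data": {
  "rows": [
    [[0,0,1],0,1],
    [[0,0.5,1],0,1],
    [[0,0,1],0,1],
    [[0,0.5,1],0,1],
    [[0,0,1],0,1],
    [[0,0.5,1],0,1],
    [[0,0,1],0,1],
    [[0,0,1],0,1],
    [[0,0,1],0,1],
    [[0,0,1],0,1],
    [[0,0,1],0,1],
    [[0,0,1],0,1]
  ]
}}

```text
t: 20.62
tcp_pos: [0.6387, -0.0213, 0.0157]
tool_rot: [0.75, -0.662, -0.0, -0.0]
force: [-0.9, 0.1, 3.5]
finger_gap: 0.0
```

{"op": "arm_command", "data": {
  "rows": [
    [[0,0,1],0,1],
    [[0,0,1],0,1],
    [[0,0,1],0,1],
    [[0,0,1],0,1],
    [[0,0,1],0,1],
    [[0,0,1],0,1],
    [[0,0,0],0,1]
  ]
}}

```text
t: 21.5
tcp_pos: [0.6387, -0.0217, 0.0217]
tool_rot: [0.75, -0.662, 0.0, -0.0]
force: [0.7, -0.1, 1.2]
finger_gap: -0.004
```

```bash
python3 v.py c22
```

```text
21.5 [ 0.63865041 -0.02167799  0.0217149 ] [ 0.6584975  -0.11330335  1.16510594] [ 0.09661945 -0.01986766  0.02819207] 2.8085042346842974
```

View pics/c22.png

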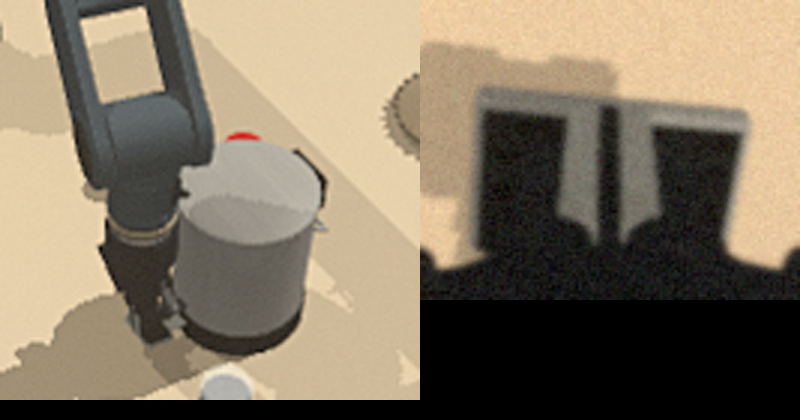

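The lid is shut and the pad is receding from the tip. I'll withdraw straight up.

{"op": "arm_command", "data": {
  "rows": [
    [[0,0,2],0,1],
    [[0,0,4],0,1],
    [[0,0,10],0,1],
    [[0,-1,30],0,1],
    [[0,-5,40],0,1],
    [[0,-5,40],0,1],
    [[0,-5,40],0,1],
    [[0,-10,40],0,1],
    [[0,-10,30],0,1],
    [[0,-20,0],0,1],
    [[0,0,0],0,1],
    [[0,0,0],0,1]
  ]
}}

```text
t: 23.1
tcp_pos: [0.6374, -0.0774, 0.2557]
tool_rot: [0.75, -0.662, -0.002, 0.001]
force: [0.2, -0.0, -0.7]
finger_gap: -0.0
```

```bash
python3 v.py c23
python3 - <<'E'
from h import *
t=manip.snapshot('top');cv2.imwrite('pics/t23.png',t)
a=cv2.imread('pics/top0.png')
def cnt(im):
  out=[]
  for x0,x1,y0,y1 in ((195,290,165,225),):
    pass
T=manip.get_calibration('top')
print('shift bin lid', cv2.phaseCorrelate(np.float32(cv2.cvtColor(a[165:225,200:262],7-1)),np.float32(cv2.cvtColor(t[165:225,200:262],6))))
o=np.hstack([cv2.resize(a[140:290,180:310],None,fx=3,fy=3),cv2.resize(t[140:290,180:310],None,fx=3,fy=3)]);cv2.imwrite('pics/cmp.png',o)
E
```

```text
23.1 [ 0.63737909 -0.07738105  0.25573898] [ 0.16127286 -0.03543339 -0.68554556] [-0.03744506  0.00451449 -0.00048688] 2.722719411745809
shift bin lid ((-0.1430291051358097, 0.060085889545725024), 0.9079217913250128)
```

View pics/c23.png

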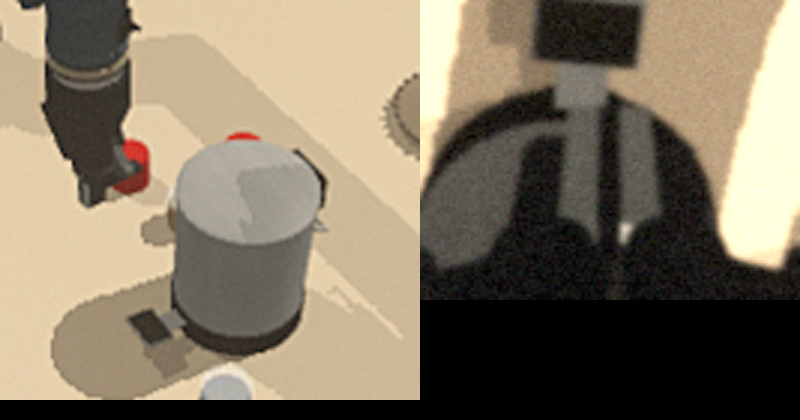

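View pics/cmp.png

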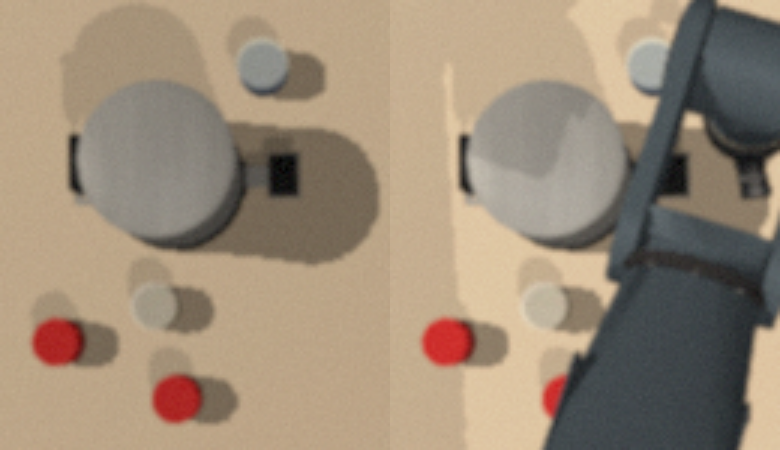

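The lid is shut and the pedal is up. The bin has shifted about 0.15 px, which is no real movement, and the jars are in place. Handing in.

```bash
python3 -c "
from station import manip
print(manip.sign_off(), manip.sense()['t'])"
```

```text
the job is handed in; nothing more can be done
the job is handed in; nothing more can be done
```

I pressed the pedal down to its stop with the shut fingertips and held the lid wide open for a little over 3 s. I then let the pedal up at 16 mm/s, slowing to 8 mm/s near the end, and withdrew straight up. The job is handed in; sign-off gives no verdict.

**Last checks:**
- **Lid and pedal:** the pictures show the lid shut and the pad back at its rest pose. I had no direct reading of either joint angle.
- **Pressing force:** it stayed at about 16 N against the stop.
- **Bin:** the lid shifted 0.15 px between the first and last top views, which is no real movement.
- **Jars:** jar_a and jar_b look unmoved in the before/after crop. I did not compare the palette, beaker, plate, vase or the two far jars afterwards; the arm never went low near them.
- **Robot:** clear of everything, with the force near zero.
- **Time:** about 23 s of the 51 s allowed.

**What disagreed:** the shut fingertips met the pad with the TCP about 25 mm lower than their stated 11 mm lead implied. I found contact by going down in 2 mm steps and watching the force.

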